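# Centre the density bottle on the balance pan and record the weight

## Task

The little brown density bottle was set down near the edge of the balance pan, where it weighs wrong and can easily fall. With light taps of the fingertips slide it to the middle of the pan, never gripping or lifting it and without tipping it over, and when it stands still there press the record key (right of the display as the robot sees it) fully down and let go. Do not press the key early, leave the other key alone, and do not disturb the things on the bench.

Things in the scene. Friction and masses are not known exactly. Their poses are not given: they have to be found in the camera images.
- balance: compact white laboratory balance fixed to the bench, turned up to 20 degrees. Origin on the bench (z = 0) under the pan's middle; -x is the front with display and two keys, y to the left seen from the robot. Housing x -150 to 85 mm, 176 mm wide, flat top 58 mm high around the pan; the front panel (x -150 to -62 mm) slopes down to the front at 16.5 degrees
- pan: round flat steel weighing pan, 96 mm diameter, 4 mm thick, rigid, on a short stem so that it stands 12 mm clear above the housing. Origin at the centre of its upper face, 74 mm above the bench; z up; its turn about z is arbitrary and means nothing
- bottle: loose brown glass bottle, white stopper, 40 to 80 g, 20 to 31 mm off the pan's centre. Origin at centre of underside, z its axis. 67 mm tall; flat foot 23 mm wide; bulb widest (39 mm) 19 mm above the foot; neck 13 mm wide, 45 to 53 mm up; stopper 17 mm. Friction 0.3 to 0.5 on the pan: slides if pushed slowly at or below the bulb's widest part, rocks and tips if pushed at neck
- key_record_top (a point): centre of the top of the record key: a grey rectangular key, 26 mm (along the slope) by 34 mm (across), 5 mm proud of the front panel, right of the display seen from the robot. It is pressed down along the panel's normal, 16.5 degrees from vertical; straight down works
- key_record (a joint): travel of the record key in m: 0 up, 0.0035 fully down; springs back; starts to move at about 1.5 N and is fully down at about 4 N
- key_zero_top (a point): centre of the top of the zero key, same shape, left of the display seen from the robot; not to be pressed
- key_zero (a joint): travel of the zero key in m, 0 up, 0.0035 fully down; not to be pressed
- spare_bottle: a second density bottle like the first, standing on the bench behind the balance; origin at the centre of its underside
- weight: steel check weight, 29 mm diameter, 51 mm tall, standing on the bench beside the balance; origin at the centre of its underside
- cup: empty white sample cup, 48 mm diameter, 46 mm tall, standing on the bench beside the balance; origin at the centre of its underside
- cup_lid: white lid of the cup, disc of 52 mm diameter, 10 mm thick, lying on the bench; origin at the centre of its underside
- dropper: white reagent dropper bottle, 28 mm diameter, 72 mm tall, standing on the bench behind the balance; origin at the centre of its underside
- tweezers: steel tweezers lying flat on the bench beside the balance, 126 mm long (along their x), 20 mm wide, 8 mm high; origin on the bench under their middle
- kit_box: white and blue carton, 70 x 105 x 85 mm (x, y, z), standing on the bench; origin at the centre of its underside
- water: clear water bottle with a green cap, 62 mm diameter, 190 mm tall, standing on the bench; origin at the centre of its underside
Not all that is in view belongs to the job. Leave any blue, pink or red look-alike of the bottle alone.

How it is judged (in metres and radians):
On the way, in this order (a step that is already met when the one before it is completed fails the run):
1. the bottle stands upright and still in the middle of the pan, within 5 mm (horizontal distance between bottle and pan below 0.005 m and angle between bottle's own z axis and vertical below 0.06 rad and height (world z) of bottle between 0.071 and 0.077 m and linear speed of bottle below 0.01 m/s and angular speed of bottle below 0.2 rad/s), for 0.3 s.
2. the record key is pressed fully down (value of joint key_record above 0.0027 m), for 0.05 s.
At the end, for the whole second after the job is handed in: the bottle stands upright and at rest on the pan with its axis within 5 mm of the pan's centre, and the record key has been pressed and is up again (all of step 1 and value of joint each of key_record, key_zero below 0.001 m); the robot touches nothing.
It fails at once if the bottle tips by more than 26 degrees or falls off the pan (angle between bottle's own z axis and vertical above 0.45 rad or height (world z) of bottle below 0.066 m).
It fails at once if the bottle is lifted by more than 10 mm (height (world z) of bottle above 0.084 m).
It fails at once if the bottle is squeezed or pushed with more than 6 N (contact force between any of the fingers, the arm and bottle above 6 N).
It fails at once if the record key is pressed while the bottle is off centre, or the zero key is pressed ((value of joint key_record above 0.0015 m and horizontal distance between bottle and pan above 0.006 m) or value of joint key_zero above 0.0015 m).
It fails at once if something on the bench is displaced by more than 15 mm (distance of any of spare_bottle, weight, cup, cup_lid, dropper, tweezers, kit_box, water from where it was at the start of the episode above 0.015 m).
It also fails if it takes over 58 s, if anything falls off the work surface, if the arm or the gripper's body presses on something with over 40 N, if the wrist force passes 120 N, or if a joint passes its speed limit or range.

## Robot

A 6-joint arm with a two-finger parallel gripper is mounted at the origin on the work surface. World frame = base frame: x ahead of the robot, y to its left, z up, the work surface at z = 0. Lengths are in m, angles in degrees, forces in N, time in s.
With the tool pointing down it reaches from about 0.35 to 0.875 m from the base axis. Payload 4.2 kg.
Tool frame: the origin (TCP) lies on the front face of the gripper's body, between the roots of the fingers; the fingertips stand 70 mm ahead of it and the grasp point (between the pads) lies 51 mm ahead of it; z points along the fingers, y is the line along which they close (so a half turn about z gives the same grasp; the last joint's range is limited). The gripper opens to 87 mm and grips with 3 to 60 N. Pads are 19 mm wide; open, the fingers measure 117 mm over their backs; the gripper's body (75 mm by 190 mm) begins 51 mm behind the grasp point.
Start: joints at [-60.814, 22.042, 0.453, 0, -68.411, -14.817], TCP at [0.155, -0.605, 0.292] pointing down, gripper open.
Joint ranges: [-179.83, 179.83], [-69.29, 118.12], [-61.27, 80.66], [-181.25, 117.63], [-171.15, -9.14], [-177.46, 177.46]. Speed limits (degrees/s): [159.86, 159.86, 180, 180, 180, 180].

## Interface

Orientations are given as a 3x3 rotation matrix whose columns are the frame's x, y, z axes.
In Python, from station import r gives the robot as it stands.
- The arm moves only by the shell command python3 -m pendant 'ROWS' [OPENING]. ROWS is JSON, a list of rows, each a list of 2 entries, a list of its own where there are three numbers: the shift along the tool's x, y, z in mm, then the turn, a rotation vector about the tool's x, y, z in rad. A call has 1 to 10 rows; each row is the pose to reach, as a shift and turn from the pose commanded when the call began, along the tool's axes at that moment; what a row does not reach only later rows make up. A row lasts 1/10 s, in which the tool goes at most 50 mm and 8.59 degrees, less where a joint would pass 70% of its speed; a pose out of reach is approached as far as the arm can. A call with a gripper value outside its range is refused whole. OPENING is the opening, from 0 (shut) to 1 (fully open), set as the call begins (- or left out, the last holds). The fingers move at their own pace and stop on an object; the grip force is fixed at half the most. Time passes only in rows, so rows that repeat a pose let the fingers close. It gives the time, the measured TCP pose, the force, the opening and the grip force at its end, in the units of the state.
- r.sense(): the state, without advancing time (a new reading comes with each control period).
- r.capture(name): name is "scene" or "top"; returns a dict with "frame" (480x640x3 uint8, red, green, blue), "vertical_fov" (degrees; the focal length in pixels is half the picture's height over the tangent of half this angle, whatever the lens; pixels are square), "cx", "cy" (the principal point, pixels), "distortion" ([k1, k2, p1, p2, k3] as OpenCV has them; the pictures are not rectified), "rvec" (rotation vector, rad) and "tvec" (3), from world to camera coordinates, as OpenCV has them. Camera axes: x right, y down, z forward; pixel columns grow to the right and rows downward; lengths in m; the calibration is good to about 2 mm. A picture is of the moment at which its call begins. There is no depth.
- r.finish_job(): hands the job in; it is judged then, once.
The state is a dict: "time_s": time; "joints": joint angles; "joint_velocities": joint speeds; "effort": joint torques, N m; "tcp_pos": TCP position; "ee_rot": TCP orientation; "wrist_force": force on the tool from outside, world axes, zero at the start; "moment": the same for the moment, N m; "gripper_width": opening from 0.0 (shut) to 1.0 (fully open); "gripper_force": force on a finger pad.
Only numpy, scipy, OpenCV 4.12 (cv2) and the standard library are available. Lean on these libraries where they do the work, as an engineer would, in place of code of your own. Each camera call takes 0.05 s, during which the arm holds its last target. There are 200 camera calls.

## Working session

There is one attempt and no reset: what is moved stays moved. The work goes in short steps, Python scripts to look and compute and a shell command to move; the robot and the scene stay as the last step left them, time stands still between calls to the robot, and variables do not carry over. Pictures are saved under pics/ and viewed, at most 10 in all, crops included, and the job is handed in when it is done.

```bash
mkdir -p pics; ls
cat > h.py <<'E'
import numpy as np, cv2
from station import r
def K(c):
    f=240/np.tan(np.radians(c["vertical_fov"])/2)
    return np.array([[f,0,c["cx"]],[0,f,c["cy"]],[0,0,1]])
def ray(c,uv):
    p=cv2.undistortPoints(np.float64([[uv]]),K(c),np.float64(c["distortion"]))[0,0]
    R=cv2.Rodrigues(np.float64(c["rvec"]))[0]; t=np.float64(c["tvec"]).ravel()
    return -R.T@t, R.T@np.array([p[0],p[1],1])
def plane(c,uv,z):
    o,d=ray(c,uv); return o+d*(z-o[2])/d[2]
def proj(c,P):
    return cv2.projectPoints(np.float64(P).reshape(-1,1,3),np.float64(c["rvec"]),np.float64(c["tvec"]),K(c),np.float64(c["distortion"]))[0][:,0]
def save(c,n): cv2.imwrite(f"pics/{n}.png",c["frame"][...,::-1])
E
python3 - <<'E'
from h import *
for n in("scene","top"):
    c=r.capture(n); save(c,n+"0"); o,d=ray(c,(320,240)); print(n,o,d,c["vertical_fov"])
s=r.sense();print(s["time_s"],s["tcp_pos"],s["ee_rot"])
E
```

```text
pics
scene [ 1.32945708 -0.07099809  0.70252855] [-0.72468753  0.1373801  -0.67551483] 45.333314714572474
top [0.52322098 0.07223238 1.24575674] [ 0.07000395 -0.01220032 -0.99757026] 44.92588381731282
0.1 [ 0.15503142 -0.60506109  0.29129486] [[-9.68749339e-01 -2.48041036e-01 -6.01707571e-04]
 [-2.48041733e-01  9.68747609e-01  1.83560658e-03]
 [ 1.27597012e-04  1.92749125e-03 -9.99998134e-01]]
```

View pics/scene0.png

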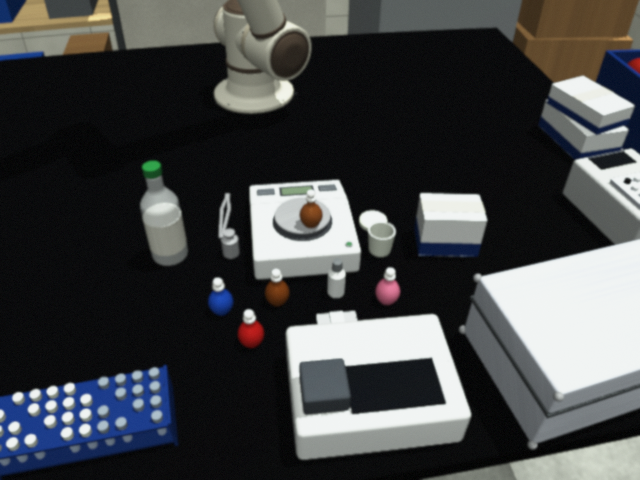

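View pics/top0.png

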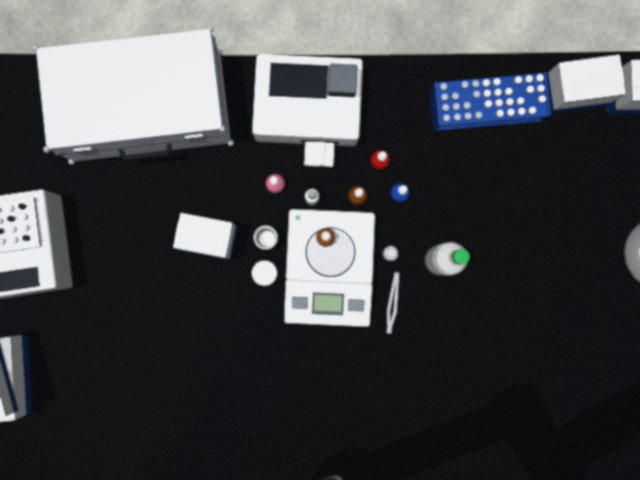

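The scene view shows the balance with the brown bottle on its pan at (311,212). In the top view the pan is at about (330,252), the bottle at (326,238) on its far side, the record key at (356,305) and the zero key at (300,302). Next I'll measure these.

```bash
cat >> h.py <<'E'
def bottle(c,near=None,rad=45):
    hsv=cv2.cvtColor(c["frame"],cv2.COLOR_RGB2HSV)
    m=cv2.inRange(hsv,(3,110,35),(20,255,255))
    if near is not None:
        k=np.zeros_like(m); cv2.circle(k,tuple(int(round(v)) for v in near),rad,255,-1); m&=k
    cs=sorted(cv2.findContours(m,cv2.RETR_EXTERNAL,cv2.CHAIN_APPROX_NONE)[0],key=cv2.contourArea)
    return m,cs[-1]
E
python3 - <<'E'
from h import *
c=r.capture("top")
m,b=bottle(c,(328,245),28)
print("bottle",cv2.minEnclosingCircle(b),cv2.fitEllipse(cv2.convexHull(b)),cv2.contourArea(b))
u=cv2.fitEllipse(cv2.convexHull(b))[0]; print(plane(c,u,.093))
g=cv2.cvtColor(c["frame"],cv2.COLOR_RGB2GRAY)
hs=cv2.cvtColor(c["frame"],cv2.COLOR_RGB2HSV)
w=cv2.inRange(hs,(0,0,140),(180,60,255)); w[:205]=0;w[330:]=0;w[:,:282]=0;w[:,380:]=0
w=cv2.morphologyEx(w,cv2.MORPH_CLOSE,np.ones((25,25)))
cs=max(cv2.findContours(w,0,2)[0],key=cv2.contourArea); print("housing",cv2.minAreaRect(cs))
crop=cv2.resize(c["frame"][200:335,275:385],None,fx=4.4,fy=4.4,interpolation=cv2.INTER_CUBIC)
cv2.imwrite("pics/crop1.png",crop[...,::-1])
# keys: darker grey blobs
k=cv2.inRange(g[290:320,280:380],60,170)
for q in cv2.findContours(k,0,2)[0]:
    if cv2.contourArea(q)>40: 
        (x,y),s,a=cv2.minAreaRect(q); print("key?",x+280,y+290,s,a,plane(c,(x+280,y+290),.047))
c=r.capture("scene"); m,b=bottle(c,(311,214),22); print("scene",cv2.fitEllipse(cv2.convexHull(b)),cv2.contourArea(b))
crop=cv2.resize(c["frame"][170:285,235:370],None,fx=5,fy=5,interpolation=cv2.INTER_CUBIC)
cv2.imwrite("pics/crop2.png",crop[...,::-1])
E
```

```text
bottle ((325.1875, 236.6875), 8.581056594848633) ((325.2773742675781, 236.76217651367188), (16.419124603271484, 16.812162399291992), 105.15291595458984) 199.5
[0.61054605 0.04759976 0.093     ]
housing ((329.208251953125, 267.4185485839844), (86.1837387084961, 113.7007827758789), 2.602562189102173)
key? 355.5 304.5 (11.0, 15.0) 90.0 [ 0.47443396 -0.01473519  0.047     ]
key? 299.5 302.5 (11.0, 15.0) 90.0 [0.47881232 0.1001862  0.047     ]
key? 327.5 303.5 (21.0, 31.0) 90.0 [0.47660727 0.04270098 0.047     ]
scene ((310.6346740722656, 214.51953125), (20.647369384765625, 23.986173629760742), 5.81044340133667) 364.5
```

View pics/crop1.png

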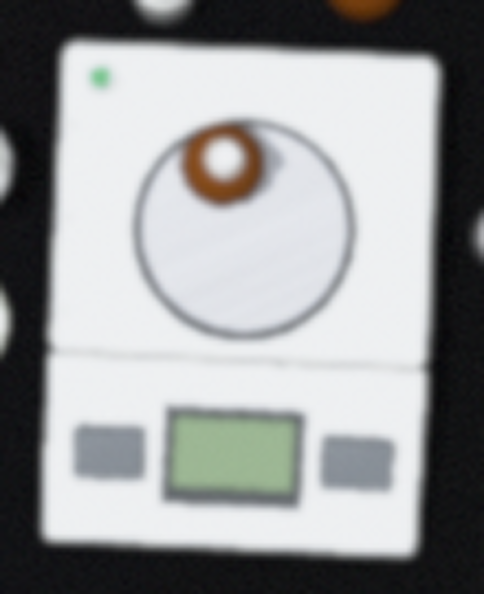

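View pics/crop2.png

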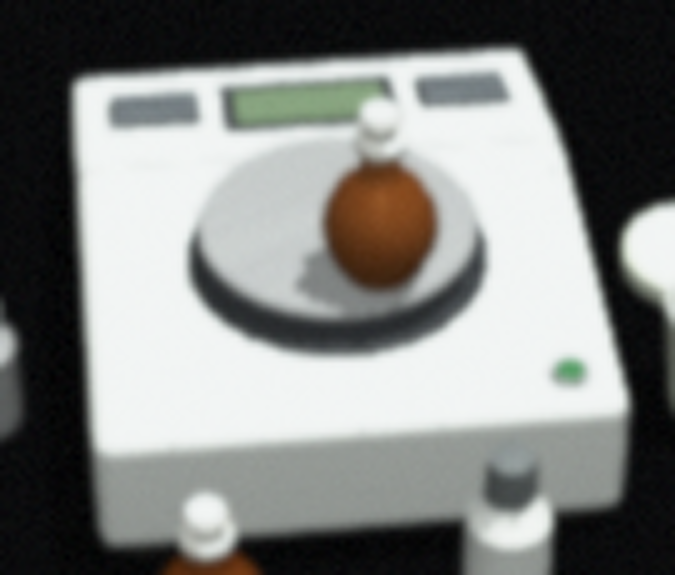

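The crops show the pan's dark rim centred at about (330.7,252) in the full top image, with the bottle at (325.3,236.8), towards the back and left. Next I'll fit the pan from radial edge points cast to z=0.074.

```bash
cat >> h.py <<'E'
from scipy.optimize import least_squares
from scipy.ndimage import map_coordinates
def pan(c,p0,skip=None):
    """radial search for the pan's rim (bright->darker), world circle fit at z=.074"""
    g=cv2.cvtColor(c["frame"],cv2.COLOR_RGB2GRAY).astype(float); P=[]
    rr=np.arange(.040,.057,.0005)
    for a in np.radians(np.arange(0,360,4)):
        W=np.c_[p0[0]+rr*np.cos(a),p0[1]+rr*np.sin(a),0*rr+.074]; uv=proj(c,W)
        if skip is not None and np.min(np.linalg.norm(uv-skip[0],axis=1))<skip[1]: continue
        v=map_coordinates(g,[uv[:,1],uv[:,0]],order=1); d=np.gradient(v); i=int(np.argmin(d))
        if d[i]<-2 and 0<i<len(rr)-1: P.append(W[i,:2])
    P=np.array(P)
    s=least_squares(lambda q:np.hypot(*(P-q[:2]).T)-q[2],[*p0[:2],.048],loss="soft_l1",f_scale=.001)
    return s.x,len(P),np.median(np.abs(s.fun))
E
python3 - <<'E'
from h import *
c=r.capture("top"); m,b=bottle(c,(328,245),28); u=np.array(cv2.fitEllipse(cv2.convexHull(b))[0])
p0=plane(c,(330.7,252),.074)
for _ in range(2):
    q,n,e=pan(c,p0,(u,14)); p0=q
print("pan top",q,n,e)
B=plane(c,u,.093); print("bottle top",B, "rel mm",(B[:2]-q[:2])*1e3)
o1,d1=ray(c,u)
s=r.capture("scene"); m,b=bottle(s,(311,214),22); us=np.array(cv2.fitEllipse(cv2.convexHull(b))[0])
ps,n,e=pan(s,q,(us,20)); print("pan scene",ps,n,e)
o2,d2=ray(s,us); A=np.c_[d1,-d2]; t=np.linalg.lstsq(A,o2-o1,rcond=None)[0]
print("tri",o1+d1*t[0],o2+d2*t[1]); Bs=plane(s,us,.095);print("bottle scene",Bs,"rel",(Bs[:2]-ps[:2])*1e3)
# keys & balance yaw, key top height: x=-106 -> .058-(.106-.062)*tan16.5+5mm
yaw=np.arctan2(*(np.array([.47881-.47443,.10019+.01474])));print("yaw",np.degrees(yaw))
E
```

```text
pan top [0.5820993  0.03773113 0.04688285] 68 0.00023950000792583026
bottle top [0.61057778 0.04770043 0.093     ] rel mm [28.4784802   9.96929822]
pan scene [0.5836164  0.04442985 0.05469005] 24 0.0003973881550556127
tri [0.61063282 0.04768497 0.09227374] [0.61081465 0.04873289 0.09226522]
bottle scene [0.6140351  0.04819634 0.095     ] rel [30.41870373  3.76649182]
yaw 2.182494783380758
```

Pan centre is (0.5821, 0.0377) and the bottle is (+28.5, +10) mm from it. I'll push with both fingertips partly open, as a cradle, from behind.

```bash
cat >> h.py <<'E'
PAN=np.array([.5821,.0377]); U=np.array([28.5,10.0]); U/=np.linalg.norm(U)
def rel(p):
    s=r.sense(); R=np.array(s["ee_rot"]); return np.round(R.T@(np.array(p)-s["tcp_pos"])*1e3,1)
def along(d,lat=0): return PAN+U*d+lat*np.array([-U[1],U[0]])
E
python3 - <<'E'
from h import *
R=np.array(r.sense()["ee_rot"]); a=np.arctan2(R[1,0],R[0,0]); b=np.arctan2(-U[1],-U[0]); print("turn tool z",-(b-a))
print(rel([*along(.082),.27]),along(.082))
c=r.capture("top"); print("water",plane(c,(461,257),.19),"spare",plane(c,(358,196),.02),"dropper",plane(c,(312,197),.07))
E
```

```text
turn tool z -0.08670165223956783
[-654.9  524.    22.2] [0.6594752  0.06484919]
water [ 0.56562369 -0.19607484  0.19      ] spare [ 0.70278451 -0.02392562  0.02      ] dropper [0.69373942 0.07383369 0.07      ]
```

```bash
python3 -m pendant '[[[-38,30,0],[0,0,0]],[[-76,60,0],[0,0,0]],[[-114,90,0],[0,0,0]],[[-152,120,0],[0,0,0]],[[-190,150,0],[0,0,0]],[[-228,180,0],[0,0,0]],[[-266,210,0],[0,0,0]],[[-304,240,0],[0,0,0]],[[-342,270,0],[0,0,0]],[[-380,300,0],[0,0,0]]]' 0.25; python3 -m pendant '[[[-38,30,0],[0,0,-0.02]],[[-76,60,0],[0,0,-0.04]],[[-114,90,0],[0,0,-0.06]],[[-152,120,0],[0,0,-0.087]],[[-190,150,5],[0,0,-0.087]],[[-228,180,10],[0,0,-0.087]],[[-252,203,15],[0,0,-0.087]],[[-275,224,22],[0,0,-0.087]],[[-275,224,22],[0,0,-0.087]],[[-275,224,22],[0,0,-0.087]]]'; python3 -c "
from h import *
print(rel([*along(.082),.152]), r.sense()['ee_rot'])"
```

```text
time_s: 1.35
tcp_pos: [0.4496, -0.2187, 0.2927]
ee_rot: [[-0.969, -0.248, 0.001], [-0.248, 0.969, -0.0], [-0.001, -0.0, -1.0]]
wrist_force: [0.6, -0.1, -0.7]
gripper_width: 0.266
gripper_force: 0.0
time_s: 2.35
tcp_pos: [0.6595, 0.0652, 0.2694]
ee_rot: [[-0.943, -0.332, -0.002], [-0.332, 0.943, -0.001], [0.002, -0.0, -1.0]]
wrist_force: [0.5, 0.3, 0.0]
gripper_width: 0.251
gripper_force: 0.0
[ -0.   -0.3 117.4] [[-9.43161383e-01 -3.32331600e-01 -1.52118151e-03]
 [-3.32331123e-01  9.43162609e-01 -5.63495783e-04]
 [ 1.62198897e-03 -2.59315028e-05 -9.99998684e-01]]
```

```bash
python3 -m pendant '[[[0,0,20],[0,0,0]],[[0,0,45],[0,0,0]],[[0,0,70],[0,0,0]],[[0,0,90],[0,0,0]],[[0,0,105],[0,0,0]],[[0,0,113],[0,0,0]],[[0,0,117],[0,0,0]],[[0,0,117],[0,0,0]]]'
python3 - <<'E'
from h import *
c=r.capture("scene"); cv2.imwrite("pics/s1.png",cv2.resize(c["frame"][120:300,200:400],None,fx=3,fy=3,interpolation=cv2.INTER_CUBIC)[...,::-1])
c=r.capture("top"); m,b=bottle(c,(328,245),28); u=cv2.fitEllipse(cv2.convexHull(b))[0]; print(u,cv2.contourArea(b),rel([*along(.082),.152]))
E
```

```text
time_s: 3.15
tcp_pos: [0.6596, 0.0642, 0.1536]
ee_rot: [[-0.944, -0.331, 0.0], [-0.331, 0.944, -0.0], [-0.0, -0.0, -1.0]]
wrist_force: [0.0, -0.0, 0.1]
gripper_width: 0.254
gripper_force: 0.0
(325.0350036621094, 236.70526123046875) 206.0 [0.4 0.4 2.4]
```

View pics/s1.png

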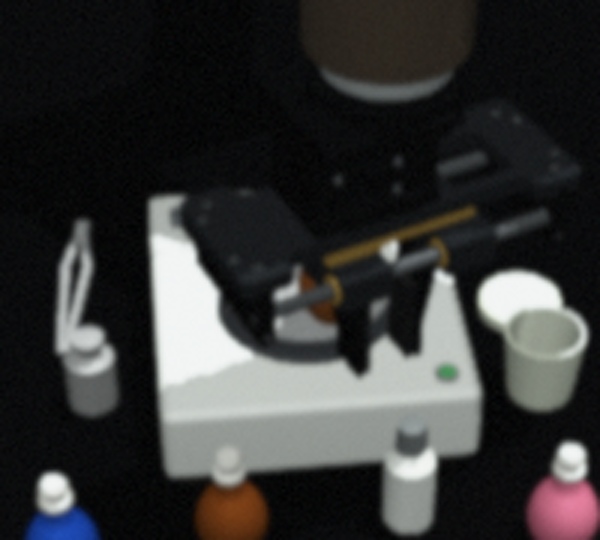

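The fingertips stand just behind the bottle at about (375,340) in the crop, clear of everything. I'll approach and start tapping.

```bash
python3 -m pendant '[[[5,0,0],[0,0,0]],[[10,0,0],[0,0,0]],[[14,0,0],[0,0,0]],[[17,0,0],[0,0,0]],[[20,0,0],[0,0,0]],[[22,0,0],[0,0,0]],[[23.5,0,0],[0,0,0]],[[25,0,0],[0,0,0]],[[26.5,0,0],[0,0,0]],[[28,0,0],[0,0,0]]]'; python3 -m pendant '[[[1.5,0,0],[0,0,0]],[[3,0,0],[0,0,0]],[[4.5,0,0],[0,0,0]],[[6,0,0],[0,0,0]],[[7,0,0],[0,0,0]],[[7,0,0],[0,0,0]]]'
cat >> h.py <<'E'
def look():
    c=r.capture("top"); m,b=bottle(c,(328,245),28); (u,ax,_)=cv2.fitEllipse(cv2.convexHull(b)); B=plane(c,u,.093)[:2]-PAN
    print("bottle px",np.round(u,1),np.round(ax,1),cv2.contourArea(b),"along,lat mm",np.round([B@U*1e3,(B@[-U[1],U[0]])*1e3],1))
    T=np.array(r.sense()["tcp_pos"])[:2]-PAN; print("hand along,lat",np.round([T@U*1e3,T@[-U[1],U[0]]*1e3],1),r.sense()["tcp_pos"][2])
E
python3 -c "
from h import *
look()"
```

```text
time_s: 4.25
tcp_pos: [0.6332, 0.0555, 0.1533]
ee_rot: [[-0.943, -0.332, 0.0], [-0.332, 0.943, 0.0], [-0.0, -0.0, -1.0]]
wrist_force: [0.0, 0.3, -0.5]
gripper_width: 0.253
gripper_force: 0.1
time_s: 4.85
tcp_pos: [0.6264, 0.0531, 0.1533]
ee_rot: [[-0.943, -0.331, -0.0], [-0.331, 0.943, 0.0], [0.0, 0.0, -1.0]]
wrist_force: [0.5, -0.0, 0.5]
gripper_width: 0.248
gripper_force: 0.0
bottle px [328.1 245.5] [ 6.9 13.5] 49.0 along,lat mm [11.9  0.5]
hand along,lat [47.  -0.2] 0.1532830888231846
```

```bash
python3 -m pendant '[[[-5,0,0],[0,0,0]],[[-15,0,0],[0,0,0]],[[-26,0,0],[0,0,0]],[[-34,0,0],[0,0,0]],[[-34,0,0],[0,0,0]]]'; python3 -c "
from h import *
look()"
```

```text
time_s: 5.4
tcp_pos: [0.66, 0.0649, 0.1528]
ee_rot: [[-0.943, -0.332, 0.001], [-0.332, 0.943, 0.0], [-0.001, -0.0, -1.0]]
wrist_force: [-1.4, -0.5, 0.2]
gripper_width: 0.249
gripper_force: 0.0
bottle px [326.6 241. ] [16.6 16.9] 205.0 along,lat mm [21.3  0.3]
hand along,lat [81.6 -0.1] 0.15276356080027986
```

```bash
python3 -m pendant '[[[8,0,0],[0,0,0]],[[17,0,0],[0,0,0]],[[24,0,0],[0,0,0]],[[29,0,0],[0,0,0]],[[32,0,0],[0,0,0]],[[33.5,0,0],[0,0,0]],[[35,0,0],[0,0,0]],[[36.5,0,0],[0,0,0]],[[38,0,0],[0,0,0]],[[39.5,0,0],[0,0,0]]]'; python3 -m pendant '[[[1.5,0,0],[0,0,0]],[[3,0,0],[0,0,0]],[[4.5,0,0],[0,0,0]],[[6,0,0],[0,0,0]],[[7.5,0,0],[0,0,0]],[[9,0,0],[0,0,0]],[[10.5,0,0],[0,0,0]],[[12,0,0],[0,0,0]],[[13.5,0,0],[0,0,0]],[[14.5,0,0],[0,0,0]]]';python3 -m pendant '[[[0.6,0,0],[0,0,0]],[[1,0,0],[0,0,0]],[[1,0,0],[0,0,0]],[[1,0,0],[0,0,0]],[[-5,0,0],[0,0,0]],[[-15,0,0],[0,0,0]],[[-28,0,0],[0,0,0]],[[-40,0,0],[0,0,0]],[[-50,0,0],[0,0,0]],[[-50,0,0],[0,0,0]]]'; python3 -c "
from h import *
look()"
```

```text
time_s: 6.45
tcp_pos: [0.6215, 0.0514, 0.1532]
ee_rot: [[-0.943, -0.332, 0.0], [-0.332, 0.943, 0.0], [-0.0, -0.0, -1.0]]
wrist_force: [0.4, -0.8, -0.5]
gripper_width: 0.253
gripper_force: 0.2
time_s: 7.45
tcp_pos: [0.6075, 0.0464, 0.1532]
ee_rot: [[-0.943, -0.331, -0.0], [-0.331, 0.943, -0.0], [0.0, 0.0, -1.0]]
wrist_force: [-0.2, -0.0, 0.2]
gripper_width: 0.249
gripper_force: 0.2
time_s: 8.45
tcp_pos: [0.6563, 0.0636, 0.1529]
ee_rot: [[-0.943, -0.332, 0.001], [-0.332, 0.943, 0.0], [-0.001, -0.0, -1.0]]
wrist_force: [-0.6, -0.4, -0.5]
gripper_width: 0.248
gripper_force: 0.0
bottle px [330.1 250.8] [16.7 16.9] 205.5 along,lat mm [0.6 0.3]
hand along,lat [77.6 -0.1] 0.15275898036265012
```

The bottle is within about 1 mm of centre. I'll lift clear, re-verify both pan and bottle, and locate the key.

```bash
python3 -m pendant '[[[0,0,-10],[0,0,0]],[[0,0,-35],[0,0,0]],[[0,0,-65],[0,0,0]],[[0,0,-95],[0,0,0]],[[0,0,-115],[0,0,0]],[[30,-30,-125],[0,0,0.1]],[[30,-70,-125],[0,0,0.2]],[[30,-110,-125],[0,0,0.3]],[[30,-130,-125],[0,0,0.377]],[[30,-130,-125],[0,0,0.377]]]' 0
python3 - <<'E'
from h import *
look()
c=r.capture("top"); m,b=bottle(c,(330,251),20); u=np.array(cv2.fitEllipse(cv2.convexHull(b))[0])
q,n,e=pan(c,PAN); print("pan",q,n,e,(plane(c,u,.093)[:2]-q[:2])*1e3)
k1,k0=(plane(c,p,.050) for p in((355.5,304.5),(299.5,302.5))); print(k1,k0,(k1[:2]-PAN)*1e3)
print("rel key above",rel([*k1[:2],.16]),r.sense()["ee_rot"])
cv2.imwrite("pics/t2.png",cv2.resize(c["frame"][190:340,260:420],None,fx=4,fy=4,interpolation=cv2.INTER_CUBIC)[...,::-1])
E
```

```text
time_s: 9.5
tcp_pos: [0.6695, -0.0724, 0.2789]
ee_rot: [[-0.999, 0.044, 0.0], [0.044, 0.999, -0.0], [-0.0, -0.0, -1.0]]
wrist_force: [-0.3, 0.5, 0.2]
gripper_width: 0.007
gripper_force: 0.0Traceback (most recent call last):
  File "<stdin>", line 2, in <module>
  File "h.py", line 41, in look
    c=r.capture("top"); m,b=bottle(c,(328,245),28); (u,ax,_)=cv2.fitEllipse(cv2.convexHull(b)); B=plane(c,u,.093)[:2]-PAN
                            ~~~~~~^^^^^^^^^^^^^^^^
  File "h.py", line 21, in bottle
    return m,cs[-1]
             ~~^^^^
IndexError: list index out of range
```

The arm hides the pan from above, so I'll move in front of the key, which leaves the pan in view.

```bash
python3 -m pendant '[[[35,0,0],[0,0,0]],[[75,0,0],[0,0,0]],[[115,0,0],[0,0,0]],[[155,10,0],[0,0,0]],[[195,30,0],[0,0,0]],[[230,50,0],[0,0,0]],[[255,57,0],[0,0,0]],[[270,57,0],[0,0,0]],[[270,57,0],[0,0,0]]]'
python3 - <<'E'
from h import *
look()
c=r.capture("top"); m,b=bottle(c,(330,251),20); u=np.array(cv2.fitEllipse(cv2.convexHull(b))[0])
q,n,e=pan(c,PAN); print("pan",q,n,e,(plane(c,u,.093)[:2]-q[:2])*1e3)
k1,k0=(plane(c,p,.050) for p in((355.5,304.5),(299.5,302.5))); print(k1,k0,(k1[:2]-PAN)*1e3)
print("rel key above",rel([*k1[:2],.14]),rel([*k1[:2],.123]))
cv2.imwrite("pics/t2.png",cv2.resize(c["frame"][190:340,260:420],None,fx=4,fy=4,interpolation=cv2.INTER_CUBIC)[...,::-1])
E
```

```text
time_s: 10.45
tcp_pos: [0.4003, -0.0017, 0.279]
ee_rot: [[-0.999, 0.036, 0.001], [0.036, 0.999, 0.001], [-0.001, 0.001, -1.0]]
wrist_force: [-0.1, 0.6, 0.4]
gripper_width: 0.004
gripper_force: 0.0
bottle px [330.3 250.8] [16.2 16.5] 194.0 along,lat mm [ 0.5 -0.1]
hand along,lat [-183.2   22.5] 0.27905357945890436
pan [0.58217432 0.03777058 0.04687991] 90 0.00021179820178162528 [ 0.42947558 -0.01500468]
[ 0.47455606 -0.01451755  0.05      ] [0.47892345 0.10011624 0.05      ] [-107.54394487  -52.21755032]
rel key above [-72.2 -10.1 139. ] [-72.2 -10.1 156. ]
```

View pics/t2.png

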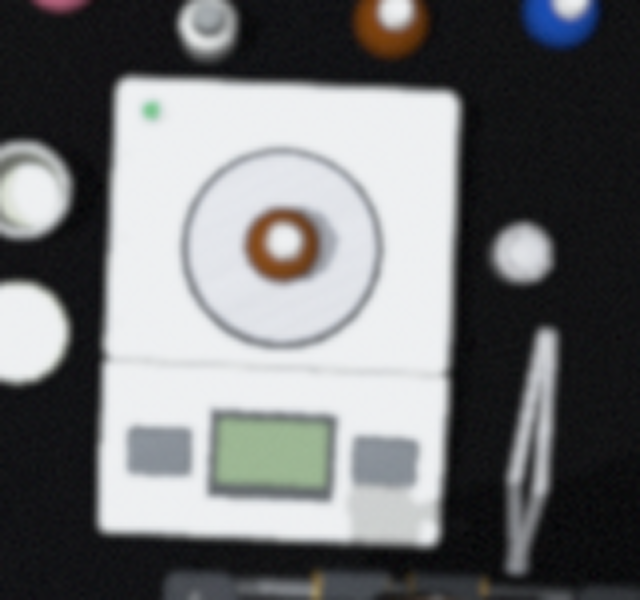

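The bottle stands in the pan's middle, at crop (283,243) against the rim centre (282,247). The record key is at crop (385,461). I'll go above the key and come down slowly.

```bash
python3 -m pendant '[[[-36,-5,20],[0,0,0]],[[-72,-10,50],[0,0,0]],[[-72,-10,85],[0,0,0]],[[-72,-10,115],[0,0,0]],[[-72,-10,135],[0,0,0]],[[-72,-10,145],[0,0,0]],[[-72,-10,150],[0,0,0]],[[-72,-10,152],[0,0,0]],[[-72,-10,153],[0,0,0]],[[-72,-10,153],[0,0,0]]]'; python3 -m pendant '[[[0,0,1],[0,0,0]],[[0,0,2],[0,0,0]],[[0,0,3],[0,0,0]],[[0,0,3],[0,0,0]]]'
```

```text
time_s: 11.55
tcp_pos: [0.4742, -0.0146, 0.1261]
ee_rot: [[-0.999, 0.039, 0.002], [0.039, 0.999, 0.0], [-0.002, 0.001, -1.0]]
wrist_force: [-0.7, -0.9, -0.4]
gripper_width: 0.002
gripper_force: 0.0
time_s: 11.95
tcp_pos: [0.4736, -0.0148, 0.1222]
ee_rot: [[-0.999, 0.039, 0.0], [0.039, 0.999, 0.0], [-0.0, 0.0, -1.0]]
wrist_force: [0.2, -0.5, -0.1]
gripper_width: 0.003
gripper_force: 0.0
```

```bash
python3 -m pendant '[[[0,0,1],[0,0,0]],[[0,0,2],[0,0,0]],[[0,0,2],[0,0,0]]]'; python3 -m pendant '[[[0,0,1],[0,0,0]],[[0,0,2],[0,0,0]],[[0,0,2],[0,0,0]]]'
```

```text
time_s: 12.25
tcp_pos: [0.4739, -0.0148, 0.1204]
ee_rot: [[-0.999, 0.039, 0.001], [0.039, 0.999, -0.0], [-0.001, -0.0, -1.0]]
wrist_force: [0.7, -0.1, 1.8]
gripper_width: 0.005
gripper_force: 0.9
time_s: 12.55
tcp_pos: [0.4743, -0.0147, 0.1185]
ee_rot: [[-0.999, 0.039, 0.001], [0.039, 0.999, 0.0], [-0.001, 0.0, -1.0]]
wrist_force: [1.0, -0.8, 3.6]
gripper_width: 0.003
gripper_force: 1.5
```

Contact made, 3.6 N so far. I'll press on to the bottom stop.

```bash
python3 -m pendant '[[[0,0,1],[0,0,0]],[[0,0,1.5],[0,0,0]],[[0,0,1.5],[0,0,0]],[[0,0,1.5],[0,0,0]]]'
```

```text
time_s: 12.95
tcp_pos: [0.4744, -0.0147, 0.1173]
ee_rot: [[-0.999, 0.039, 0.002], [0.039, 0.999, 0.0], [-0.002, 0.0, -1.0]]
wrist_force: [0.8, -1.4, 5.9]
gripper_width: 0.009
gripper_force: 2.7
```

```bash
python3 -m pendant '[[[0,0,0.7],[0,0,0]],[[0,0,0.7],[0,0,0]],[[0,0,0.7],[0,0,0]]]'; python3 -m pendant '[[[0,0,-2],[0,0,0]],[[0,0,-5],[0,0,0]],[[0,0,-15],[0,0,0]],[[0,0,-40],[0,0,0]],[[20,0,-80],[0,0,0]],[[50,0,-120],[0,0,0]],[[72,0,-150],[0,0,0]],[[72,0,-150],[0,0,0]],[[72,0,-150],[0,0,0]]]'; python3 -c "
from h import *
look()
c=r.capture('top'); cv2.imwrite('pics/t3.png',cv2.resize(c['frame'][190:340,260:420],None,fx=4,fy=4,interpolation=cv2.INTER_CUBIC)[...,::-1])"
```

```text
time_s: 13.25
tcp_pos: [0.4745, -0.0147, 0.1171]
ee_rot: [[-0.999, 0.038, 0.002], [0.038, 0.999, 0.0], [-0.002, 0.0, -1.0]]
wrist_force: [-0.1, -0.8, 10.0]
gripper_width: 0.006
gripper_force: 4.7
time_s: 14.15
tcp_pos: [0.4009, -0.012, 0.2666]
ee_rot: [[-0.999, 0.039, 0.001], [0.039, 0.999, 0.001], [-0.001, 0.001, -1.0]]
wrist_force: [0.5, -0.2, -0.0]
gripper_width: 0.006
gripper_force: 0.0
bottle px [330.3 250.8] [16.2 16.5] 194.0 along,lat mm [ 0.5 -0.1]
hand along,lat [-187.3   13. ] 0.265633304800422
```

View pics/t3.png

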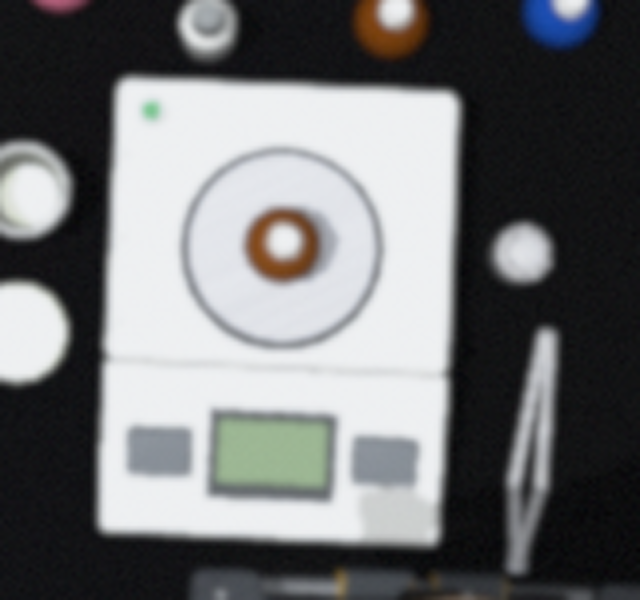

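The key reached its stop at 10 N and I released it. The bottle is still centred at crop (283,243) and nothing in this view has moved, so I'm handing in.

```bash
python3 -c "
from station import r
print(r.finish_job())"
```

```text
the job is handed in; nothing more can be done
None
```

I slid the bottle to within about 1 mm of the pan's centre by the camera measurement, pressed the record key down to its stop, released it and handed the job in; no verdict came back.

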